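# Close a strainer pot: four cover knobs hand-tight, crosswise in two passes

## Task

Clamp the clear cover of the pump strainer down evenly: hand-tighten its four T-knobs clockwise, crosswise (one knob, the one opposite it, then the other two) and in two passes, first just nipping each knob, to about 0.45 N m of turning torque, then going round crosswise again to bring each to about 0.6 N m. Go by feel, because the loose knobs do not all meet the cover after the same turn and already run stiffly at 0.36 N m; past 0.67 N m, or if you lean on it, the cover cracks. Leave the other things on the table where they are and let go at the end.

Things in the scene. Friction and masses are not known exactly. Their poses are not given: they have to be found in the camera images.
- pot: strainer pot of a garden pump, grey plastic, screwed down: round pot 130 mm across with a flange 210 mm across whose top is 113 mm above the table; pipe unions stick out 146 mm from its axis along its +y and -y (nuts 68 mm across, 50 mm high). Origin: on its axis at table height; z up. In its frame knob1 stands at +x +y, knob2 at -x +y, knob3 at -x -y, knob4 at +x -y, 58 mm each way.
- cover: clear plastic cover, a disc 206 mm across and 10 mm thick with the four knobs standing on it. Origin: centre of its top face, 127 mm above the table. It must not be leaned on (12 N at most).
- knob1: black T-knob on a stud 82 mm from the cover's centre, opposite knob3: collar 30 mm across, 8 mm high, carrying an upright bar 46 mm long and 14 mm thick that stands 8 to 40 mm above the origin (grip across the thickness, finger tips above the collar). Origin: on the knob's axis at the cover's top face, which is 127 mm above the table; x along the bar, z up.
- knob2: T-knob like knob1, opposite knob4. All four: each starts at its own angle, tightens clockwise seen from above, does not sink noticeably and stays where it is left (nylon-lined thread: even loose it takes 0.36 N m to turn). Each starts loose and turns through its own hidden 0.1 to 1.15 rad before it meets the cover.
- knob3: T-knob like knob1, opposite knob1. All four: from the moment the knob meets the cover the torque to turn it grows from 0.36 N m by 0.25 N m per radian: nipped (0.45) is 0.35 rad and tight (0.60) about 1.0 rad past first touch; over 0.67 is too much. The torque on the hand while it holds still after turning is about 0.05 N m less than while turning.
- knob4: T-knob like knob1, opposite knob2. All four: the bar is rubber-mounted on its collar and gives 0.25 rad per N m (so the hand must wind up about 0.1 rad before the knob follows) and springs back when let go; the pose given is that of the collar, in line with the bar once it is let go.
- mug: bystander: white mug 82 mm across and 95 mm tall holding steel hinge plates (up to 120 mm high). Origin under its centre.
- screwdriver: bystander: screwdriver about 200 mm long, lying beyond the pot. Origin on the table under its middle, x along it.
- socket: bystander: chrome socket 25 mm across, 36 mm tall, near the pot. Origin under its centre.
- dowel: bystander: beech dowel 16 mm thick, 150 mm long, lying near the pot. Origin under its middle.
- hinge: bystander: opened steel butt hinge 60 by 64 mm, lying near the pot. Origin under its centre.
- tape: bystander: tape measure, black, 68 by 36 by 61 mm. Origin under its centre.
- grease: bystander: jar of grease, 64 mm across, 48 mm tall. Origin under its centre.

How it is judged:
On the way, in this order (a step that is already met when the one before it is completed fails the run):
1. first pass: one opposite pair of knobs is nipped (thread load 2 to 12 N, that is about 0.39 to 0.51 N m) while the other pair is still loose (((contact force between knob1_thread and stud1_thread above 2 N and contact force between knob3_thread and stud3_thread above 2 N and contact force between knob2_thread and stud2_thread below 1 N and contact force between knob4_thread and stud4_thread below 1 N) or (contact force between knob2_thread and stud2_thread above 2 N and contact force between knob4_thread and stud4_thread above 2 N and contact force between knob1_thread and stud1_thread below 1 N and contact force between knob3_thread and stud3_thread below 1 N)) and contact force between knob1_thread and stud1_thread below 12 N and contact force between knob2_thread and stud2_thread below 12 N and contact force between knob3_thread and stud3_thread below 12 N and contact force between knob4_thread and stud4_thread below 12 N), for 0.1 s.
2. first pass complete: all four knobs are nipped (2 to 12 N) (contact force between knob1_thread and stud1_thread between 2 and 12 N and contact force between knob2_thread and stud2_thread between 2 and 12 N and contact force between knob3_thread and stud3_thread between 2 and 12 N and contact force between knob4_thread and stud4_thread between 2 and 12 N), for 0.1 s.
3. second pass: one opposite pair is tight (over 13 N, about 0.53 N m) while the other pair is still only nipped (((contact force between knob1_thread and stud1_thread above 13 N and contact force between knob3_thread and stud3_thread above 13 N and contact force between knob2_thread and stud2_thread below 13 N and contact force between knob4_thread and stud4_thread below 13 N) or (contact force between knob2_thread and stud2_thread above 13 N and contact force between knob4_thread and stud4_thread above 13 N and contact force between knob1_thread and stud1_thread below 13 N and contact force between knob3_thread and stud3_thread below 13 N))), for 0.1 s.
At the end, for the whole second after the job is handed in: All four knobs are left tight: thread load 13 to 24 N each, which is what turning them to between 0.53 and 0.67 N m gives, and the robot has let go (contact force between knob1_thread and stud1_thread between 13 and 24 N and contact force between knob2_thread and stud2_thread between 13 and 24 N and contact force between knob3_thread and stud3_thread between 13 and 24 N and contact force between knob4_thread and stud4_thread between 13 and 24 N); the robot touches nothing.
It fails at once if a knob is over-tightened (thread load over 24 N, turned past 0.67 N m) (contact force between knob1_thread and stud1_thread above 24 N or contact force between knob2_thread and stud2_thread above 24 N or contact force between knob3_thread and stud3_thread above 24 N or contact force between knob4_thread and stud4_thread above 24 N).
It fails at once if the robot leans on the cover (over 12 N) (contact force between any of the fingers, the arm and cover above 12 N).
It fails at once if another thing on the table is pushed more than 25 mm (distance of any of mug, screwdriver, socket, dowel, hinge, tape, grease from where it was at the start of the episode above 0.025 m).
It also fails if it takes over 72 s, if anything falls off the work surface, if the arm or the gripper's body presses on something with over 40 N, if the wrist force passes 120 N, or if a joint passes its speed limit or range.

## Robot

A 7-joint arm with a two-finger parallel gripper is mounted at the origin on the work surface. World frame = base frame: x ahead of the robot, y to its left, z up, the work surface at z = 0. Lengths are in m, angles in rad, forces in N, time in s.
With the tool pointing down it reaches from about 0.425 to 0.925 m from the base axis. Payload 6.8 kg.
Tool frame: the origin (TCP) lies at the very end of the fingers, on their centre line; the grasp point (between the pads) lies 19 mm behind it; z points along the fingers, y is the line along which they close (so a half turn about z gives the same grasp; the last joint's range is limited). The gripper opens to 85 mm and grips with 20 to 120 N. Pads are 22 mm wide; open, the fingers measure 114 mm over their backs; the gripper's body (76 mm by 85 mm) begins 54 mm behind the grasp point. The pads swing forward as they close: fully open they stand 13 mm farther back than shut.
Start: joints at [-1.268, 0.477, 0.022, 1.555, -0.011, 1.109, -0.083], TCP at [0.27, 0.619, 0.231] pointing down, gripper open.
Joint ranges: [-2.96, 2.96], [-0.34, 2.1], [-1.41, 1.46], [0.24, 2.44], [-1.37, 4.51], [0.17, 1.92], [-2.96, 2.96]. Speed limits (rad/s): [2.39, 2.39, 3.14, 3.14, 3.14, 3.14, 3.14].

## Interface

Orientations are given as a unit quaternion [w, x, y, z].
In Python, from station import bot gives the robot as it stands.
- The arm moves only by the tool jog_arm, never from a script. Its argument "motion" is a list of rows, each a list of 7 numbers: the turn, a rotation vector about the tool's x, y, z in rad, then the shift along the tool's x, y, z in mm, then the finger opening in mm, from 0 to 85.4. A call has 1 to 10 rows; each row is the pose to reach, as a shift and turn from the pose commanded when the call began, along the tool's axes at that moment; what a row does not reach only later rows make up. A row lasts 1/8 s, in which the tool goes at most 62.5 mm and 10.7 degrees, less where a joint would pass 70% of its speed; a pose out of reach is approached as far as the arm can. A call with a gripper value outside its range is refused whole. The fingers move at their own pace and stop on an object; "grip_force" is the grip in N (left out, the last holds). Time passes only in rows, so rows that repeat a pose let the fingers close. It gives the time, the measured TCP pose, the force, the opening and the grip force at its end, in the units of the state.
- bot.get_obs(): the state, without advancing time (a new reading comes with each control period).
- bot.read_camera(name): name is "scene" or "side" or "wrist"; returns a dict with "pixels" (400x640x3 uint8, red, green, blue), "camera_matrix" (3x3 intrinsics, pixels), "T" (4x4, takes a point from camera to world coordinates); the wrist camera has in their place "tool_from_camera" (4x4, takes a point from camera to tool coordinates, whose origin is the TCP and whose axes are the flange's). Camera axes: x right, y down, z forward; pixel columns grow to the right and rows downward; lengths in m; the calibration is good to about 2 mm. A picture is of the moment at which its call begins: read the wrist's pose just before it. There is no depth.
- bot.hand_in(): hands the job in; it is judged then, once.
Trained networks look in a picture, given as the dict that the camera call returned (one of the last four; its "shot" number tells which), for a name from the list of things; names that differ only in an ending like _2 or _b are one class to them, and where a whole thing is asked for, a point or a joint stands for the part that bears it (a point fixed in the world has none). Each returns a list of dicts, best first, with "score" (0 to 1); they miss things now and then, are a little off and sometimes report something else, mostly with a low value. They report only what shows in the picture. A call takes as long as a camera call.
- bot.spot_in(thing, picture): "xy" ([column, row] in pixels, amid what is visible of it).
- bot.tip_of(thing, picture): "xy" ([column, row] in pixels: a listed point, or the origin of a listed thing).
The state is a dict: "t": time; "q": joint angles; "joint_vel": joint speeds; "joint_torque": joint torques, N m; "eef_pos": TCP position; "tool_rot": TCP orientation; "contact_force": force on the tool from outside, world axes, zero at the start; "torque": the same for the moment, N m; "gripper_width": opening from 0.0 (shut) to 1.0 (fully open); "grasp_force": force on a finger pad.
Only numpy, scipy, OpenCV 4.12 (cv2) and the standard library are available. Lean on these libraries where they do the work, as an engineer would, in place of code of your own. Each camera call takes 0.05 s, during which the arm holds its last target. There are 200 camera calls.

## Working session

There is one attempt and no reset: what is moved stays moved. The work goes in short steps, Python scripts to look and compute and a tool call to move; the robot and the scene stay as the last step left them, time stands still between calls to the robot, and variables do not carry over. Pictures are saved under pics/ and viewed, at most 10 in all, crops included, and the job is handed in when it is done.

Besides the shell and the picture viewer there is one more tool, called after "Emit:" in YAML: its name, and indented under it one key for each argument. jog_arm: Moves the arm, as the interface text tells. Its arguments: {"type":"object","properties":{"motion":{"type":"array"},"grip_force":{"type":"number"}},"required":["motion"]}

```bash
ls; mkdir -p pics
cat > h.py <<'E'
import numpy as np, cv2
from scipy.spatial.transform import Rotation as R
from station import bot
def ray(p,xy):
    K=p['camera_matrix'];T=p['T'];d=T[:3,:3]@np.linalg.solve(K,[xy[0],xy[1],1.]);return T[:3,3],d
def onz(p,xy,z):
    o,d=ray(p,xy);return o+d*(z-o[2])/d[2]
def tool():
    s=bot.get_obs();q=s['tool_rot'];T=np.eye(4);T[:3,:3]=R.from_quat([q[1],q[2],q[3],q[0]]).as_matrix();T[:3,3]=s['eef_pos'];return s,T
def shot(n):
    s,T=tool();p=bot.read_camera(n)
    if n=='wrist': p['T']=T@p['tool_from_camera']
    return p
def save(p,f): cv2.imwrite('pics/'+f,p['pixels'][:,:,::-1])
E
python3 - <<'E'
from h import *
s,T=tool();print(s);print(T)
for n in ['scene','side']:
    p=shot(n);save(p,n+'0.png')
    for k,z in [('knob1',.127),('knob2',.127),('knob3',.127),('knob4',.127),('cover',.127),('pot',0)]:
        print(n,k,[(np.round(r['xy']),round(r['score'],2),np.round(onz(p,r['xy'],z),3)) for r in bot.tip_of(k,p)][:5])
E
```

```text
pics
{'t': 0.0, 'q': array([-1.26811131,  0.47779854,  0.02231832,  1.55643044, -0.0114667 ,
        1.10929294, -0.08310697]), 'joint_vel': array([ 3.52172990e-04,  2.41803419e-05, -1.04832972e-03,  3.25732331e-04,
       -2.12393511e-03, -9.14521946e-04,  4.18878359e-04]), 'joint_torque': array([-4.84941829e-04, -5.96458697e+01,  1.60771586e+00, -2.81191331e+01,
        1.25252543e-02,  9.55591531e-03, -8.99800256e-06]), 'eef_pos': array([0.26932521, 0.61831016, 0.23033523]), 'tool_rot': array([-1.07842973e-04,  2.03927496e-01,  9.78985580e-01, -8.94151801e-04]), 'contact_force': array([-0.1491624 ,  0.43929651, -0.1751293 ]), 'torque': array([-0.01285274, -0.06569197, -0.03457318]), 'grasp_force': 0.0, 'gripper_width': 1.002604054335322}
[[-9.16827130e-01  3.99283962e-01 -5.75837706e-04  2.69325206e-01]
 [ 3.99284348e-01  9.16825554e-01 -1.70673914e-03  6.18310163e-01]
 [-1.53530844e-04 -1.79470773e-03 -9.99998378e-01  2.30335227e-01]
 [ 0.00000000e+00  0.00000000e+00  0.00000000e+00  1.00000000e+00]]
scene knob1 [(array([303., 187.]), 0.67, array([ 0.474, -0.037,  0.127])), (arra
[... 1593 characters left out ...]
7, array([ 0.585, -0.164,  0.127]))]
side knob3 [(array([342., 194.]), 0.7, array([ 0.596, -0.043,  0.127])), (array([301., 239.]), 0.68, array([ 0.461, -0.154,  0.127])), (array([296., 201.]), 0.67, array([ 0.475, -0.036,  0.127])), (array([351., 232.]), 0.67, array([ 0.585, -0.164,  0.127]))]
side knob4 [(array([342., 194.]), 0.7, array([ 0.596, -0.043,  0.127])), (array([301., 239.]), 0.68, array([ 0.461, -0.154,  0.127])), (array([296., 201.]), 0.67, array([ 0.475, -0.036,  0.127])), (array([351., 232.]), 0.67, array([ 0.585, -0.164,  0.127]))]
side cover [(array([326., 217.]), 0.94, array([ 0.536, -0.105,  0.127]))]
side pot [(array([325., 246.]), 0.76, array([ 0.532, -0.107,  0.   ]))]
```

View pics/scene0.png

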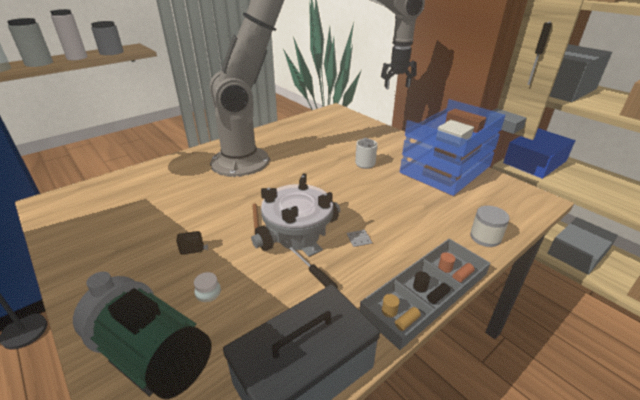

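View pics/side0.png

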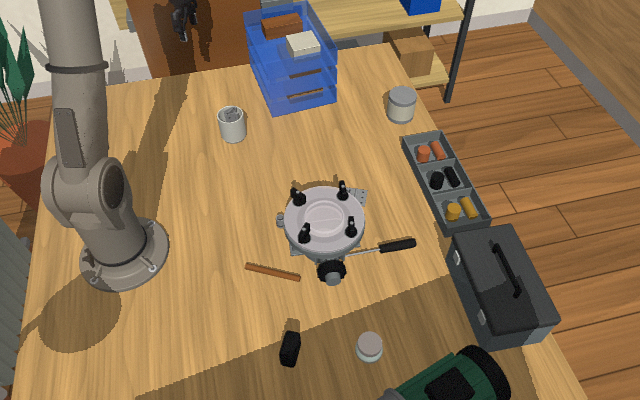

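Run:
```python
from h import *
p=shot('wrist');print(p['tool_from_camera'],p['camera_matrix'])
s,T=tool()
Ti=np.linalg.inv(T)
print(Ti@np.array([.529,-.10,.33,1]))
```

```text
[[ 1.93298759e-03 -9.59425065e-01 -2.81957105e-01  7.09062106e-02]
 [ 9.99997435e-01  2.18737260e-03 -5.87456277e-04  4.17210587e-04]
 [ 1.18036552e-03 -2.81955246e-01  9.59426832e-01 -1.42627516e-01]
 [ 0.00000000e+00  0.00000000e+00  0.00000000e+00  1.00000000e+00]] [[286.70874901   0.         319.05829157]
 [  0.         286.70874901 192.73441315]
 [  0.           0.           1.        ]]
[-0.52492997 -0.55541429 -0.09871049  1.        ]
```

Emit:
jog_arm:
  motion:
    - [0,0,0.13,-40,-43,-5,85]
    - [0,0,0.26,-81,-85,-10,85]
    - [0,0,0.4,-121,-128,-15,85]
    - [0,0,0.53,-161,-171,-20,85]
    - [0,0,0.66,-202,-214,-24,85]
    - [0,0,0.8,-242,-256,-28,85]
    - [0,0,0.93,-282,-299,-32,85]
    - [0,0,1.06,-323,-342,-36,85]
    - [0,0,1.2,-363,-384,-40,85]
    - [0,0,1.33,-404,-427,-40,85]
  grip_force: 60

```text
t: 2.0
eef_pos: [0.4701, 0.0644, 0.2721]
tool_rot: [0.0, 0.766, 0.643, 0.001]
contact_force: [0.8, 0.7, -0.3]
gripper_width: 0.993
grasp_force: 0.0
```

Run:
```python
from h import *
s,T=tool();print(s['t'],s['q'],T)
Ti=np.linalg.inv(T)
print(Ti@np.array([.529,-.10,.27,1]))
```

```text
2.0 [-0.75111197  0.09265254  0.52504393  1.99694829 -0.05397245  1.06314614
 -0.3757218 ] [[ 0.17308271  0.98490589  0.00166303  0.4701024 ]
 [ 0.98490623 -0.17308475  0.00117436  0.06442096]
 [ 0.00144448  0.00143467 -0.99999793  0.27205516]
 [ 0.          0.          0.          1.        ]]
[-0.15174804  0.0864644   0.00196001  1.        ]
```

Emit:
jog_arm:
  motion:
    - [0,0,0,-50,29,0,85]
    - [0,0,0,-101,58,0,85]
    - [0,0,0,-152,86,0,85]
    - [0,0,0,-152,86,0,85]

```text
t: 2.5
eef_pos: [0.5288, -0.1038, 0.2718]
tool_rot: [0.001, 0.767, 0.641, -0.0]
contact_force: [0.0, 0.9, -1.7]
gripper_width: 0.996
grasp_force: 0.0
```

Run:
```python
from h import *
s,T=tool();print(s['t'],s['q'],T[:3,3])
p=shot('wrist');save(p,'w1.png');np.savez('w1.npz',T=p['T'],K=p['camera_matrix'])
for k in ['knob1','cover','pot']:
    z=.127 if k!='pot' else 0
    for f in (bot.tip_of,bot.spot_in):
        print(k,[(np.round(r['xy']),round(r['score'],2),np.round(onz(p,r['xy'],z),4)) for r in f(k,p)][:5])
```

```text
2.5 [-0.47341503  0.23937627  0.66004371  1.86840811 -0.16229365  1.0865898
  0.07024539] [ 0.52880285 -0.10382836  0.27175402]
knob1 [(array([374., 114.]), 0.94, array([ 0.594 , -0.0486,  0.127 ])), (array([253., 125.]), 0.84, array([ 0.4758, -0.038 ,  0.127 ])), (array([272., 230.]), 0.69, array([ 0.4692, -0.15  ,  0.127 ])), (array([379., 226.]), 0.67, array([ 0.5851, -0.1657,  0.127 ]))]
knob1 [(array([269., 240.]), 0.94, array([ 0.4636, -0.1609,  0.127 ])), (array([247., 125.]), 0.64, array([ 0.4707, -0.0365,  0.127 ])), (array([385., 232.]), 0.63, array([ 0.5905, -0.1732,  0.127 ]))]
cover [(array([227., 213.]), 0.71, array([ 0.4272, -0.1221,  0.127 ])), (array([320., 176.]), 0.57, array([ 0.532 , -0.0992,  0.127 ]))]
cover [(array([248., 124.]), 0.69, array([ 0.4716, -0.0362,  0.127 ])), (array([323., 166.]), 0.63, array([ 0.5368, -0.0897,  0.127 ]))]
pot [(array([316., 155.]), 0.8, array([ 0.5275, -0.097 ,  0.    ]))]
pot [(array([320., 163.]), 0.88, array([ 0.5296, -0.1099,  0.    ]))]
```

View pics/w1.png

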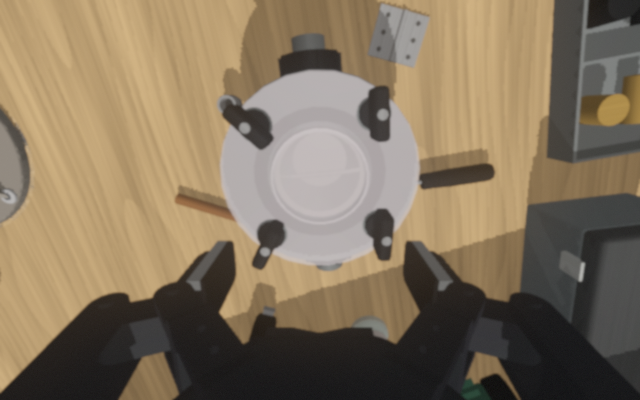

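```bash
cat >> h.py <<'E'
from scipy.optimize import minimize
def proj(p,X):
    T=np.linalg.inv(p['T']);c=X@T[:3,:3].T+T[:3,3];u=c@p['camera_matrix'].T;return u[:,:2]/u[:,2:]
def sil(p,x,y,a,S=4,roi=None):
    m=np.zeros((400*S,640*S),np.uint8);t=np.linspace(0,2*np.pi,24,endpoint=False)
    cyl=np.array([[x+.015*np.cos(b),y+.015*np.sin(b),z] for b in t for z in(.127,.135)])
    c,s=np.cos(a),np.sin(a)
    box=np.array([[x+c*i*.023-s*j*.007,y+s*i*.023+c*j*.007,z] for i in(-1,1) for j in(-1,1) for z in(.135,.167)])
    for q in(cyl,box): cv2.fillConvexPoly(m,cv2.convexHull(np.round(proj(p,q)*S+S/2-.5).astype(np.int32)),1)
    return m
def fit(p,x0,y0,thr=75,S=4):
    g=p['pixels'].max(2).astype(np.uint8)
    m=cv2.morphologyEx((g<thr).astype(np.uint8),cv2.MORPH_CLOSE,np.ones((7,7)))
    uv=proj(p,np.array([[x0,y0,.145]]))[0];f=np.linalg.norm(proj(p,np.array([[x0+.035,y0,.145]]))[0]-uv)
    c0,c1,r0,r1=[int(v) for v in(max(uv[0]-f*1.2,0),min(uv[0]+f*1.2,639),max(uv[1]-f*1.2,0),min(uv[1]+f*1.2,399))]
    M=cv2.resize(m,None,fx=S,fy=S,interpolation=cv2.INTER_NEAREST)
    sl=np.s_[r0*S:r1*S,c0*S:c1*S];A=M[sl]>0
    def J(v):
        B=sil(p,v[0]/1000,v[1]/1000,v[2]/20,S)[sl]>0;return 1-(A&B).sum()/max((A|B).sum(),1)
    a0=min(np.arange(0,np.pi,.15),key=lambda a:J([x0*1e3,y0*1e3,a*20]))
    o=minimize(J,[x0*1e3,y0*1e3,a0*20],method='Nelder-Mead',options=dict(initial_simplex=np.array([[x0*1e3,y0*1e3,a0*20],[x0*1e3+4,y0*1e3,a0*20],[x0*1e3,y0*1e3+4,a0*20],[x0*1e3,y0*1e3,a0*20+3]])))
    return o.x/[1e3,1e3,20],1-o.fun
KN={1:(.5945,-.0487),2:(.479,-.037),3:(.4675,-.1525),4:(.583,-.164)}
E
python3 - <<'E'
from h import *
z=np.load('w1.npz');p=dict(pixels=cv2.imread('pics/w1.png')[:,:,::-1],T=z['T'],camera_matrix=z['K'])
im=p['pixels'][:,:,::-1].copy()
for k,(x,y) in KN.items():
    v,i=fit(p,x,y);print(k,np.round(v,4),round(i,2))
    cs,_=cv2.findContours(sil(p,*v,S=1),0,2);cv2.drawContours(im,cs,-1,(0,0,255),1)
cv2.imwrite('pics/f1.png',cv2.resize(im[70:290,190:450],None,fx=3,fy=3)[:600,:780])
E
```

```text
1 [ 0.5925 -0.0469  1.5362] 0.67
2 [ 0.479 -0.037  2.25 ] 0.72
3 [ 0.4688 -0.152   1.0118] 0.51
4 [ 0.5834 -0.1627  1.5367] 0.5
```

View pics/f1.png

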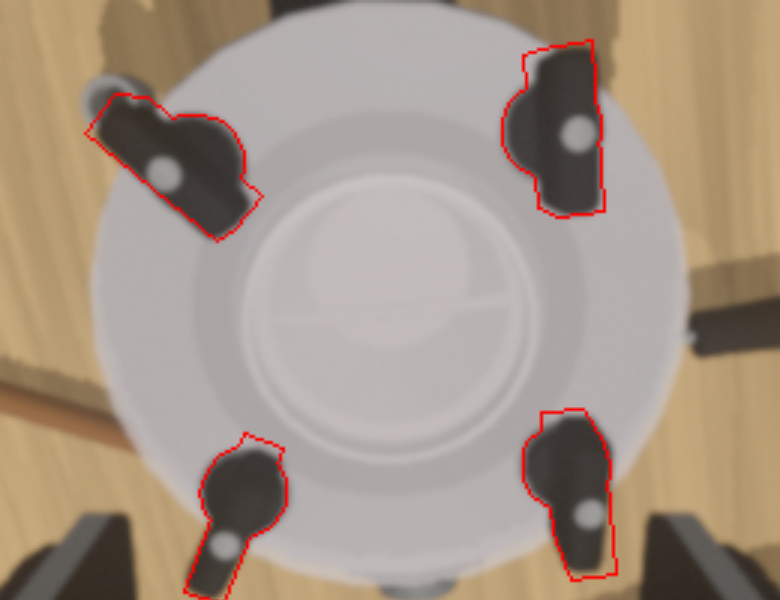

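```bash
cat >> h.py <<'E'
KN={1:(.5937,-.0470),2:(.4782,-.0369),3:(.4681,-.1524),4:(.5836,-.1625)}
def st():
    s,T=tool();print('t%.2f pos %s yaw %.3f q7 %.2f tilt %s F %s M %s w %.3f g %.0f'%(s['t'],np.round(s['eef_pos'],4),np.arctan2(T[1,0],T[0,0]),s['q'][6],np.round(T[:2,2],4),np.round(s['contact_force'],1),np.round(s['torque'],3),s['gripper_width'],s['grasp_force']));return s,T
def go(k,a,z):
    s,T=st();d=np.linalg.inv(T)@np.array([*KN[k],z,1]);y=np.arctan2(T[1,0],T[0,0])
    print('to knob',k,'turn',round((y-a+np.pi/2)%np.pi-np.pi/2,3),'shift mm',np.round(d[:3]*1e3,1))
E
python3 - <<'E'
from h import *
go(1,1.536,.2)
E
```

```text
t2.85 pos [ 0.5284 -0.0969  0.2713] yaw 1.403 q7 0.07 tilt [0.     0.0007] F [ 0.7 -1.   0.5] M [-0.029  0.035 -0.055] w 0.995 g 0
to knob 1 turn -0.133 shift mm [60.  56.1 71.4]
```

Run:
```python
from h import *
st();p=shot('wrist');st()
for k,(x,y) in KN.items():
    v,i=fit(p,x,y);print(k,np.round(v,4),round(i,2))
```

```text
t2.85 pos [ 0.5284 -0.0969  0.2713] yaw 1.403 q7 0.07 tilt [0.     0.0007] F [ 0.7 -1.   0.5] M [-0.029  0.035 -0.055] w 0.995 g 0
t2.90 pos [ 0.5284 -0.0971  0.2713] yaw 1.403 q7 0.07 tilt [0.     0.0006] F [-0.1  0.6  0.1] M [-0.004 -0.002  0.012] w 0.995 g 0
1 [ 0.5927 -0.0472  1.5559] 0.67
2 [ 0.4778 -0.036   2.2824] 0.71
3 [ 0.4681 -0.1524  1.0327] 0.55
4 [ 0.5833 -0.1618  1.5651] 0.47
```

Emit:
jog_arm:
  motion:
    - [0,0,-0.1,30,28,35,50]
    - [0,0,-0.15,60,56,60,50]
    - [0,0,-0.15,60,56,71,50]
    - [0,0,-0.15,60,56,100,50]
    - [0,0,-0.15,60,56,130,50]
    - [0,0,-0.15,60,56,130,50]
    - [0,0,-0.15,60,56,130,50]
  grip_force: 110

```text
t: 3.78
eef_pos: [0.5942, -0.049, 0.1426]
tool_rot: [0.001, 0.714, 0.7, 0.0]
contact_force: [-0.1, -0.7, -0.3]
gripper_width: 0.587
grasp_force: 0.0
```

Run:
```python
from h import *
go(1,1.55,.141);print(bot.get_obs()['joint_torque'])
p=shot('wrist');save(p,'w2.png');st()
```

```text
t3.77 pos [ 0.5942 -0.049   0.1426] yaw 1.550 q7 0.25 tilt [ 0.0014 -0.0001] F [-0.1 -0.7 -0.3] M [-0.014  0.016  0.031] w 0.587 g 0
to knob 1 turn 0.0 shift mm [ 2.  -0.6  1.6]
[-8.38615978e-02 -4.85865748e+01  8.05104017e+00 -2.22194713e+01
  3.61190614e-03  3.58309073e-02  7.46949154e-04]
t3.83 pos [ 0.5946 -0.0489  0.1429] yaw 1.550 q7 0.25 tilt [0.0023 0.0001] F [ 0.1 -0.2  0.1] M [-0.038  0.013  0.022] w 0.582 g 0
```

View pics/w2.png

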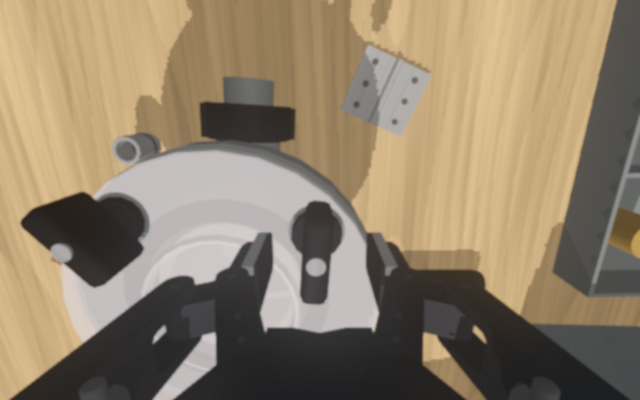

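Emit:
jog_arm:
  motion:
    - [0,0,0,2,-0.5,1,0]
    - [0,0,0,2,-0.5,1,0]
    - [0,0,0,2,-0.5,1,0]
    - [0,0,0,2,-0.5,1,0]
  grip_force: 110

```text
t: 4.32
eef_pos: [0.5929, -0.0465, 0.1413]
tool_rot: [-0.001, 0.714, 0.7, 0.0]
contact_force: [-4.4, 2.1, 7.9]
gripper_width: 0.144
grasp_force: 106.9
```

```bash
cat >> h.py <<'E'
def f():
    s,T=st();print('j7 %.4f'%s['joint_torque'][6])
E
python3 -c "
from h import *
f()"
```

```text
t4.33 pos [ 0.5929 -0.0465  0.1413] yaw 1.550 q7 0.24 tilt [-0.0008  0.0012] F [-4.4  2.1  7.9] M [ 0.244  1.029 -0.222] w 0.144 g 107
j7 0.2065
```

Emit:
jog_arm:
  motion:
    - [0,0,0.15,0,0,0,0]
    - [0,0,0.15,0,0,0,0]

```text
t: 4.58
eef_pos: [0.593, -0.0465, 0.1413]
tool_rot: [-0.0, 0.765, 0.644, -0.0]
contact_force: [-3.5, -0.3, 9.5]
gripper_width: 0.139
grasp_force: 107.3
```

```bash
python3 -c "
from h import *
f()"
```

```text
t4.58 pos [ 0.593  -0.0465  0.1413] yaw 1.400 q7 0.12 tilt [-0.0007  0.0005] F [-3.5 -0.3  9.5] M [0.09  0.991 0.285] w 0.139 g 107
j7 -0.8373
```

Emit:
jog_arm:
  motion:
    - [0,0,0.1,0,0,0,0]
    - [0,0,0.1,0,0,0,0]

```text
t: 4.82
eef_pos: [0.5931, -0.0465, 0.1413]
tool_rot: [-0.0, 0.796, 0.605, -0.0]
contact_force: [-4.8, 0.5, 8.4]
gripper_width: 0.145
grasp_force: 107.1
```

```bash
python3 -c "
from h import *
f();bot.read_camera('wrist');f();bot.read_camera('wrist');f()"
```

```text
t4.83 pos [ 0.5931 -0.0465  0.1413] yaw 1.301 q7 0.03 tilt [-0.0006  0.0005] F [-4.8  0.5  8.4] M [0.062 0.909 0.326] w 0.145 g 107
j7 -0.6739
t4.88 pos [ 0.5931 -0.0465  0.1413] yaw 1.302 q7 0.03 tilt [-0.0005  0.0005] F [-4.6  0.6  8.5] M [0.145 0.93  0.316] w 0.142 g 107
j7 -0.4123
t4.92 pos [ 0.5931 -0.0465  0.1413] yaw 1.302 q7 0.03 tilt [-0.0005  0.0006] F [-4.3  0.9  7.4] M [0.054 0.967 0.346] w 0.142 g 107
j7 -0.3409
```

Add to h.py:
```python
def m(n=4,v=0):
    Ms=[];Fs=[];J=[]
    for i in range(n):
        s,T=tool();Ms.append(s['torque'][2]);Fs.append(s['contact_force']);J.append(s['joint_torque'][6])
        if i<n-1: bot.read_camera('wrist')
    print('t%.2f yaw %.3f q7 %.2f pos %s F %s Mz %s mean %.3f j7 %s'%(s['t'],np.arctan2(T[1,0],T[0,0]),s['q'][6],np.round(s['eef_pos'],4),np.round(np.mean(Fs,0),1),np.round(Ms,2),np.mean(Ms),np.round(J,2)))
```

```text
(no output)
```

Emit:
jog_arm:
  motion:
    - [0,0,0.1,0,0,0,0]
    - [0,0,0.2,0,0,0,0]
    - [0,0,0.2,0,0,0,0]

```text
t: 5.3
eef_pos: [0.5932, -0.0466, 0.1413]
tool_rot: [-0.0, 0.852, 0.523, -0.0]
contact_force: [-3.7, 0.1, 8.0]
gripper_width: 0.135
grasp_force: 107.2
```

```bash
python3 -c "
from h import *
m(3)"
```

```text
t5.40 yaw 1.102 q7 -0.13 pos [ 0.5933 -0.0466  0.1413] F [-3.7  0.3  7.6] Mz [0.37 0.32 0.34] mean 0.344 j7 [-0.68 -0.41 -0.34]
```

Emit:
jog_arm:
  motion:
    - [0,0,0.1,0,0,0,0]
    - [0,0,0.2,0,0,0,0]
    - [0,0,0.2,0,0,0,0]

```text
t: 5.78
eef_pos: [0.5934, -0.0466, 0.1413]
tool_rot: [-0.0, 0.9, 0.435, 0.0]
contact_force: [-2.9, 0.6, 7.0]
gripper_width: 0.139
grasp_force: 107.2
```

```bash
python3 -c "
from h import *
m(3)"
```

```text
t5.88 yaw 0.902 q7 -0.30 pos [ 0.5934 -0.0467  0.1413] F [-3.4  0.5  7.4] Mz [0.36 0.34 0.38] mean 0.358 j7 [-0.68 -0.42 -0.35]
```

```bash
sed -i "s/np.round(J,2)/np.round(J,4)/" h.py
```

Emit:
jog_arm:
  motion:
    - [0,0,0.1,0,0,0,0]
    - [0,0,0.2,0,0,0,0]
    - [0,0,0.2,0,0,0,0]
    - [0,0,0.2,0,0,0,0]

```text
t: 6.38
eef_pos: [0.5935, -0.0468, 0.1413]
tool_rot: [0.0, 0.939, 0.344, 0.0]
contact_force: [-2.8, -0.2, 6.3]
gripper_width: 0.143
grasp_force: 107.3
```

```bash
python3 -c "
from h import *
m(3)"
```

```text
t6.47 yaw 0.702 q7 -0.46 pos [ 0.5935 -0.0468  0.1413] F [-2.5 -0.6  6.6] Mz [0.37 0.38 0.42] mean 0.389 j7 [-0.377  -0.37   -0.3686]
```

Emit:
jog_arm:
  motion:
    - [0,0,0.1,0,0,0,0]
    - [0,0,0.2,0,0,0,0]
    - [0,0,0.2,0,0,0,0]
    - [0,0,0.2,0,0,0,0]

```text
t: 6.98
eef_pos: [0.5936, -0.047, 0.1413]
tool_rot: [0.0, 0.969, 0.248, 0.0]
contact_force: [-1.8, -0.9, 6.6]
gripper_width: 0.143
grasp_force: 107.4
```

```bash
python3 -c "
from h import *
m(3)"
```

```text
t7.08 yaw 0.502 q7 -0.63 pos [ 0.5936 -0.047   0.1413] F [-2.3 -0.7  6.3] Mz [0.45 0.44 0.45] mean 0.443 j7 [-0.4202 -0.4132 -0.412 ]
```

Emit:
jog_arm:
  motion:
    - [0,0,0,0,0,0,50]
    - [0,0,0,0,0,-5,50]
    - [0,0,0,0,0,-58,50]
    - [0,0,-0.16,-54,11,-60,50]
    - [0,0,-0.32,-108,22,-60,50]
    - [0,0,-0.48,-161,32,-60,50]
    - [0,0,-0.48,-161,32,-50,50]
    - [0,0,-0.48,-161,32,-25,50]
    - [0,0,-0.48,-161,32,-1,50]
    - [0,0,-0.48,-161,32,-1,50]

```text
t: 8.32
eef_pos: [0.4668, -0.1514, 0.1401]
tool_rot: [-0.001, 0.882, 0.471, -0.001]
contact_force: [-0.5, -0.2, -0.3]
gripper_width: 0.585
grasp_force: 0.0
```

Run:
```python
from h import *
go(3,.98,.142)
p=shot('wrist');save(p,'w3.png');st()
```

```text
t8.32 pos [ 0.4668 -0.1514  0.1401] yaw 0.980 q7 -0.03 tilt [-0.0033 -0.    ] F [-0.5 -0.2 -0.3] M [ 0.004 -0.018  0.012] w 0.585 g 0
to knob 3 turn 0.0 shift mm [-0.1  1.7 -1.9]
t8.38 pos [ 0.4675 -0.1518  0.1411] yaw 0.980 q7 -0.03 tilt [-0.0015 -0.0003] F [-0.7 -0.1  0.3] M [-0.014 -0.029 -0.018] w 0.585 g 0
```

View pics/w3.png

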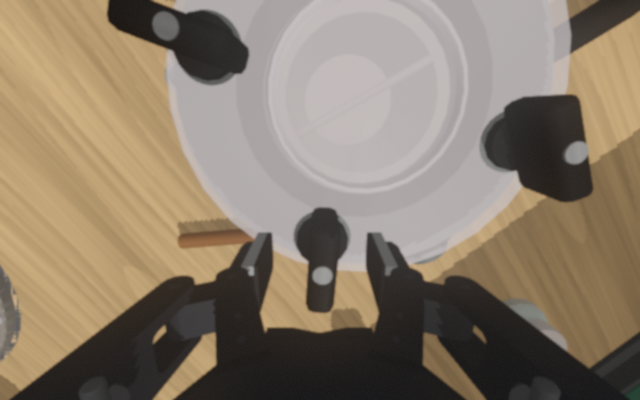

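Emit:
jog_arm:
  motion:
    - [0,0,0,0,1,-1,0]
    - [0,0,0,0,1,-1,0]
    - [0,0,0,0,1,-1,0]
    - [0,0,0,0,1,-1,0]
    - [0,0,0,0,1,-1,0]

```text
t: 9.0
eef_pos: [0.4684, -0.1522, 0.1435]
tool_rot: [-0.001, 0.882, 0.471, 0.001]
contact_force: [-4.7, 3.6, 11.8]
gripper_width: 0.138
grasp_force: 106.7
```

```bash
python3 -c "
from h import *
m(2)"
```

```text
t9.05 yaw 0.980 q7 -0.03 pos [ 0.4684 -0.1523  0.1435] F [-4.6  3.1 12.2] Mz [-0.17 -0.21] mean -0.189 j7 [0.2047 0.2047]
```

Emit:
jog_arm:
  motion:
    - [0,0,0.1,0,0,0,0]
    - [0,0,0.2,0,0,0,0]
    - [0,0,0.2,0,0,0,0]
    - [0,0,0.2,0,0,0,0]

```text
t: 9.55
eef_pos: [0.4685, -0.1524, 0.1435]
tool_rot: [-0.0, 0.925, 0.381, 0.0]
contact_force: [-3.8, 1.9, 11.1]
gripper_width: 0.141
grasp_force: 107.1
```

```bash
python3 -c "
from h import *
m(3)"
```

```text
t9.65 yaw 0.782 q7 -0.20 pos [ 0.4685 -0.1524  0.1435] F [-3.9  1.9 10.8] Mz [0.36 0.35 0.33] mean 0.344 j7 [-0.3261 -0.3191 -0.3178]
```

Emit:
jog_arm:
  motion:
    - [0,0,0.1,0,0,0,0]
    - [0,0,0.2,0,0,0,0]
    - [0,0,0.2,0,0,0,0]
    - [0,0,0.2,0,0,0,0]

```text
t: 10.15
eef_pos: [0.4687, -0.1526, 0.1435]
tool_rot: [-0.0, 0.958, 0.287, 0.001]
contact_force: [-2.8, 1.1, 10.3]
gripper_width: 0.141
grasp_force: 107.2
```

```bash
python3 -c "
from h import *
m(3)"
```

```text
t10.25 yaw 0.582 q7 -0.36 pos [ 0.4687 -0.1526  0.1435] F [-3.3  1.  10. ] Mz [0.3  0.3  0.26] mean 0.290 j7 [-0.3282 -0.3213 -0.32  ]
```

Emit:
jog_arm:
  motion:
    - [0,0,0.1,0,0,0,0]
    - [0,0,0.2,0,0,0,0]
    - [0,0,0.2,0,0,0,0]
    - [0,0,0.2,0,0,0,0]

```text
t: 10.75
eef_pos: [0.4688, -0.1528, 0.1435]
tool_rot: [-0.0, 0.982, 0.19, 0.001]
contact_force: [-3.7, 1.0, 10.3]
gripper_width: 0.14
grasp_force: 107.2
```

```bash
python3 -c "
from h import *
m(3)"
```

```text
t10.85 yaw 0.382 q7 -0.52 pos [ 0.4688 -0.1528  0.1435] F [-3.3  0.7 10.7] Mz [0.33 0.28 0.34] mean 0.316 j7 [-0.33   -0.3232 -0.322 ]
```

Emit:
jog_arm:
  motion:
    - [0,0,0.1,0,0,0,0]
    - [0,0,0.2,0,0,0,0]
    - [0,0,0.2,0,0,0,0]
    - [0,0,0.2,0,0,0,0]

```text
t: 11.35
eef_pos: [0.4688, -0.1531, 0.1435]
tool_rot: [0.0, 0.996, 0.091, 0.001]
contact_force: [-2.3, -0.4, 9.7]
gripper_width: 0.138
grasp_force: 107.4
```

```bash
python3 -c "
from h import *
m(3)"
```

```text
t11.45 yaw 0.181 q7 -0.68 pos [ 0.4688 -0.1531  0.1435] F [-2.6 -0.5  9.6] Mz [0.32 0.31 0.32] mean 0.314 j7 [-0.3319 -0.3252 -0.324 ]
```

Emit:
jog_arm:
  motion:
    - [0,0,0.1,0,0,0,0]
    - [0,0,0.2,0,0,0,0]
    - [0,0,0.2,0,0,0,0]
    - [0,0,0.2,0,0,0,0]

```text
t: 11.95
eef_pos: [0.4689, -0.1534, 0.1435]
tool_rot: [0.0, 1.0, -0.009, 0.001]
contact_force: [-3.5, -1.7, 9.3]
gripper_width: 0.137
grasp_force: 107.5
```

```bash
python3 -c "
from h import *
m(3)"
```

```text
t12.05 yaw -0.019 q7 -0.83 pos [ 0.4689 -0.1534  0.1435] F [-3.  -1.   9.3] Mz [0.33 0.27 0.36] mean 0.319 j7 [-0.3337 -0.3272 -0.326 ]
```

Emit:
jog_arm:
  motion:
    - [0,0,0.1,0,0,0,0]
    - [0,0,0.2,0,0,0,0]
    - [0,0,0.2,0,0,0,0]
    - [0,0,0.2,0,0,0,0]

```text
t: 12.55
eef_pos: [0.4688, -0.1536, 0.1435]
tool_rot: [0.0, 0.994, -0.109, 0.001]
contact_force: [-2.3, -1.3, 8.5]
gripper_width: 0.14
grasp_force: 107.7
```

```bash
python3 -c "
from h import *
m(3)"
```

```text
t12.65 yaw -0.219 q7 -0.98 pos [ 0.4688 -0.1536  0.1435] F [-2.4 -1.5  8.3] Mz [0.3  0.4  0.33] mean 0.347 j7 [-0.3489 -0.3424 -0.3412]
```

Emit:
jog_arm:
  motion:
    - [0,0,0.1,0,0,0,0]
    - [0,0,0.2,0,0,0,0]
    - [0,0,0.32,0,0,0,0]
    - [0,0,0.32,0,0,0,0]
    - [0,0,0.32,0,0,0,0]

```text
t: 13.28
eef_pos: [0.4686, -0.154, 0.1436]
tool_rot: [0.001, 0.964, -0.266, 0.001]
contact_force: [-3.3, -2.5, 8.2]
gripper_width: 0.136
grasp_force: 107.8
```

```bash
python3 -c "
from h import *
m(3)
s,T=tool();d=np.array(KN[4])-np.array(KN[3]);print(T[:2,:2].T@d)
d=np.array(KN[2])-np.array(KN[3]);print(T[:2,:2].T@d)"
```

```text
t13.38 yaw -0.539 q7 -1.22 pos [ 0.4686 -0.154   0.1435] F [-3.2 -2.4  8.1] Mz [0.4  0.39 0.35] mean 0.380 j7 [-0.413  -0.4053 -0.4038]
[ 0.1043203  -0.05059155]
[-0.05059129 -0.1043204 ]
```

Emit:
jog_arm:
  motion:
    - [0,0,0,0,0,0,50]
    - [0,0,0,0,0,-5,50]
    - [0,0,0,0,0,-58,50]
    - [0,0,-0.18,35,-17,-60,50]
    - [0,0,-0.36,70,-34,-60,50]
    - [0,0,-0.54,104,-51,-60,50]
    - [0,0,-0.72,104,-51,-60,50]
    - [0,0,-0.9,104,-51,-60,50]
    - [0,0,-1.08,104,-51,-60,50]
    - [0,0,-1.26,104,-51,-60,50]

```text
t: 14.62
eef_pos: [0.5837, -0.1619, 0.2025]
tool_rot: [-0.0, 0.935, 0.355, -0.0]
contact_force: [-0.5, 1.0, -0.1]
gripper_width: 0.588
grasp_force: 0.0
```

Emit:
jog_arm:
  motion:
    - [0,0,-0.18,0,0,0,50]
    - [0,0,-0.36,0,0,0,50]
    - [0,0,-0.54,0,0,0,50]
    - [0,0,-0.72,0,0,20,50]
    - [0,0,-0.79,0,0,40,50]
    - [0,0,-0.79,0,0,61,50]
    - [0,0,-0.79,0,0,61,50]

```text
t: 15.5
eef_pos: [0.5826, -0.1617, 0.1401]
tool_rot: [-0.001, 0.728, 0.686, -0.001]
contact_force: [0.3, -0.2, -0.7]
gripper_width: 0.588
grasp_force: 0.0
```

Run:
```python
from h import *
st()
p=shot('wrist');save(p,'w4.png');go(4,1.51,.142)
```

```text
t15.50 pos [ 0.5826 -0.1617  0.1401] yaw 1.511 q7 0.42 tilt [-0.0032  0.0005] F [ 0.3 -0.2 -0.7] M [ 0.001 -0.037 -0.023] w 0.588 g 0
t15.55 pos [ 0.5834 -0.1621  0.1412] yaw 1.511 q7 0.42 tilt [-0.0012  0.    ] F [ 0.  -0.4  0.5] M [-0.051 -0.091  0.014] w 0.587 g 0
to knob 4 turn 0.001 shift mm [-0.4  0.2 -0.8]
```

View pics/w4.png

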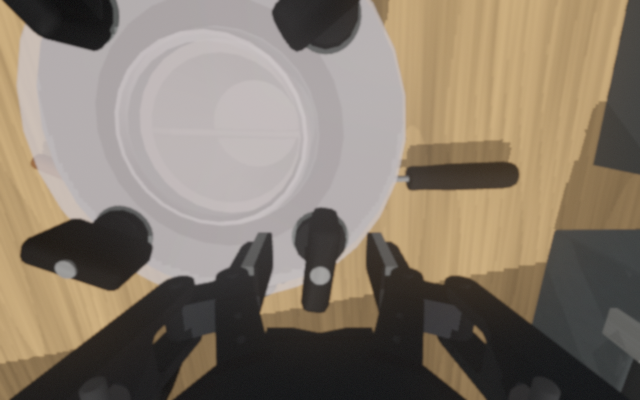

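Emit:
jog_arm:
  motion:
    - [0,0,0.06,0,0,-1,0]
    - [0,0,0.06,0,0,-1,0]
    - [0,0,0.06,0,0,-1,0]
    - [0,0,0.06,0,0,-1,0]
    - [0,0,0.06,0,0,-1,0]

```text
t: 16.18
eef_pos: [0.5832, -0.1624, 0.1438]
tool_rot: [-0.0, 0.748, 0.664, 0.0]
contact_force: [-4.7, 1.6, 8.6]
gripper_width: 0.141
grasp_force: 106.9
```

```bash
python3 -c "
from h import *
m(2)"
```

```text
t16.23 yaw 1.451 q7 0.37 pos [ 0.5832 -0.1624  0.1438] F [-5.1  1.7  8.6] Mz [-0.23 -0.25] mean -0.239 j7 [0.2318 0.2319]
```

Emit:
jog_arm:
  motion:
    - [0,0,0.1,0,0,0,0]
    - [0,0,0.2,0,0,0,0]
    - [0,0,0.2,0,0,0,0]
    - [0,0,0.2,0,0,0,0]

```text
t: 16.73
eef_pos: [0.5833, -0.1624, 0.1438]
tool_rot: [-0.0, 0.81, 0.586, -0.0]
contact_force: [-4.5, 2.3, 9.1]
gripper_width: 0.135
grasp_force: 107.1
```

```bash
python3 -c "
from h import *
m(3)"
```

```text
t16.82 yaw 1.253 q7 0.20 pos [ 0.5834 -0.1624  0.1438] F [-5.   1.2  8.8] Mz [0.34 0.31 0.29] mean 0.313 j7 [-0.3287 -0.3216 -0.3202]
```

Emit:
jog_arm:
  motion:
    - [0,0,0.1,0,0,0,0]
    - [0,0,0.2,0,0,0,0]
    - [0,0,0.2,0,0,0,0]
    - [0,0,0.2,0,0,0,0]

```text
t: 17.32
eef_pos: [0.5835, -0.1625, 0.1438]
tool_rot: [-0.0, 0.865, 0.502, -0.0]
contact_force: [-4.9, 0.6, 8.2]
gripper_width: 0.139
grasp_force: 107.2
```

```bash
python3 -c "
from h import *
m(3)"
```

```text
t17.43 yaw 1.053 q7 0.04 pos [ 0.5835 -0.1625  0.1438] F [-4.6  0.6  8.6] Mz [0.37 0.33 0.3 ] mean 0.331 j7 [-0.3294 -0.3224 -0.3211]
```

Emit:
jog_arm:
  motion:
    - [0,0,0.1,0,0,0,0]
    - [0,0,0.2,0,0,0,0]
    - [0,0,0.2,0,0,0,0]
    - [0,0,0.2,0,0,0,0]

```text
t: 17.92
eef_pos: [0.5836, -0.1626, 0.1438]
tool_rot: [-0.0, 0.91, 0.414, 0.0]
contact_force: [-4.3, 1.2, 8.7]
gripper_width: 0.138
grasp_force: 107.3
```

```bash
python3 -c "
from h import *
m(3)"
```

```text
t18.02 yaw 0.853 q7 -0.13 pos [ 0.5835 -0.1626  0.1438] F [-4.8  0.7  8.5] Mz [0.36 0.31 0.35] mean 0.340 j7 [-0.363  -0.356  -0.3546]
```

Emit:
jog_arm:
  motion:
    - [0,0,0.1,0,0,0,0]
    - [0,0,0.2,0,0,0,0]
    - [0,0,0.2,0,0,0,0]
    - [0,0,0.2,0,0,0,0]

```text
t: 18.52
eef_pos: [0.5836, -0.1627, 0.1438]
tool_rot: [0.0, 0.947, 0.321, 0.0]
contact_force: [-4.0, 0.6, 8.2]
gripper_width: 0.137
grasp_force: 107.5
```

```bash
python3 -c "
from h import *
m(3)"
```

```text
t18.62 yaw 0.653 q7 -0.29 pos [ 0.5835 -0.1627  0.1438] F [-4.3  0.1  7.8] Mz [0.37 0.45 0.44] mean 0.417 j7 [-0.4055 -0.3986 -0.3972]
```

Emit:
jog_arm:
  motion:
    - [0,0,0,0,0,0,50]
    - [0,0,0,0,0,-5,50]
    - [0,0,0,0,0,-58,50]
    - [0,0,-0.18,-2,-54,-60,50]
    - [0,0,-0.36,-5,-109,-60,50]
    - [0,0,-0.54,-7,-164,-60,50]
    - [0,0,-0.72,-7,-164,-60,50]
    - [0,0,-0.9,-7,-164,-60,50]
    - [0,0,-1.08,-7,-164,-60,50]
    - [0,0,-1.26,-7,-164,-60,50]

```text
t: 19.88
eef_pos: [0.479, -0.0361, 0.2028]
tool_rot: [0.0, 0.575, 0.818, 0.0]
contact_force: [-0.3, -0.2, 0.1]
gripper_width: 0.586
grasp_force: 0.0
```

Emit:
jog_arm:
  motion:
    - [0,0,-0.18,0,0,15,50]
    - [0,0,-0.27,0,0,40,50]
    - [0,0,-0.27,0,0,61,50]
    - [0,0,-0.27,0,0,61,50]

```text
t: 20.38
eef_pos: [0.4779, -0.0362, 0.1406]
tool_rot: [-0.001, 0.462, 0.887, -0.001]
contact_force: [1.1, -0.7, 0.4]
gripper_width: 0.582
grasp_force: 0.0
```

Run:
```python
from h import *
st()
p=shot('wrist');save(p,'w5.png');go(2,2.18,.142)
```

```text
t20.38 pos [ 0.4779 -0.0362  0.1406] yaw 2.180 q7 0.80 tilt [-0.0024 -0.0007] F [ 1.1 -0.7  0.4] M [-0.021  0.013 -0.017] w 0.582 g 0
t20.43 pos [ 0.4787 -0.0362  0.1415] yaw 2.180 q7 0.80 tilt [-0.0007 -0.0004] F [0.6 0.5 0.5] M [-0.022 -0.059 -0.042] w 0.589 g 0
to knob 2 turn 0.0 shift mm [-0.3 -0.8 -0.5]
```

View pics/w5.png

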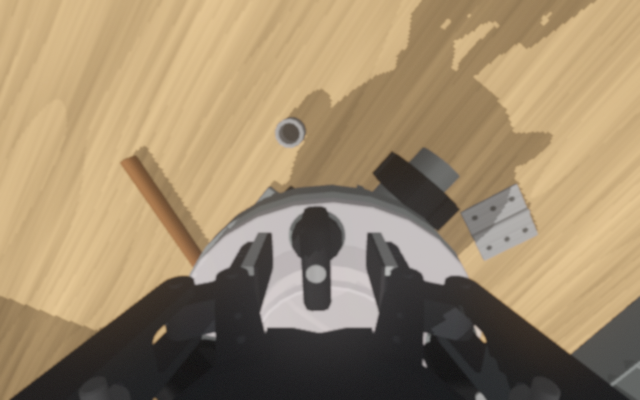

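Bar sits vertical and centred (316, 255) between the fingers, so it is well aligned; close and turn.

Emit:
jog_arm:
  motion:
    - [0,0,0,0,-0.5,-1,0]
    - [0,0,0,0,-0.5,-1,0]
    - [0,0,0,0,-0.5,-1,0]
    - [0,0,0,0,-0.5,-1,0]
    - [0,0,0,0,-0.5,-1,0]

```text
t: 21.05
eef_pos: [0.4774, -0.0374, 0.1434]
tool_rot: [-0.001, 0.463, 0.887, -0.0]
contact_force: [-6.9, -3.4, 13.7]
gripper_width: 0.138
grasp_force: 107.6
```

```bash
python3 -c "
from h import *
m(2)"
```

```text
t21.10 yaw 2.180 q7 0.80 pos [ 0.4773 -0.0374  0.1434] F [-6.9 -2.8 14.1] Mz [0.13 0.09] mean 0.109 j7 [-0.11 -0.11]
```

Emit:
jog_arm:
  motion:
    - [0,0,0.1,0,0,0,0]
    - [0,0,0.2,0,0,0,0]
    - [0,0,0.2,0,0,0,0]
    - [0,0,0.2,0,0,0,0]

```text
t: 21.6
eef_pos: [0.4774, -0.0373, 0.1434]
tool_rot: [-0.001, 0.548, 0.836, -0.0]
contact_force: [-8.0, -2.5, 13.7]
gripper_width: 0.142
grasp_force: 107.8
```

```bash
python3 -c "
from h import *
m(3)"
```

```text
t21.70 yaw 1.981 q7 0.62 pos [ 0.4774 -0.0374  0.1434] F [-7.9 -3.4 14.1] Mz [0.32 0.35 0.32] mean 0.328 j7 [-0.3307 -0.3232 -0.3218]
```

Emit:
jog_arm:
  motion:
    - [0,0,0.1,0,0,0,0]
    - [0,0,0.2,0,0,0,0]
    - [0,0,0.2,0,0,0,0]
    - [0,0,0.2,0,0,0,0]

```text
t: 22.2
eef_pos: [0.4775, -0.0374, 0.1434]
tool_rot: [-0.001, 0.629, 0.777, -0.001]
contact_force: [-8.1, -3.6, 15.2]
gripper_width: 0.139
grasp_force: 107.8
```

```bash
python3 -c "
from h import *
m(3)"
```

```text
t22.30 yaw 1.781 q7 0.45 pos [ 0.4774 -0.0374  0.1434] F [-7.4 -2.8 14.7] Mz [0.28 0.31 0.38] mean 0.322 j7 [-0.3309 -0.3236 -0.3222]
```

Emit:
jog_arm:
  motion:
    - [0,0,0.1,0,0,0,0]
    - [0,0,0.2,0,0,0,0]
    - [0,0,0.2,0,0,0,0]
    - [0,0,0.2,0,0,0,0]

```text
t: 22.8
eef_pos: [0.4775, -0.0374, 0.1434]
tool_rot: [-0.001, 0.704, 0.711, -0.001]
contact_force: [-7.6, -2.3, 15.2]
gripper_width: 0.14
grasp_force: 107.9
```

```bash
python3 -c "
from h import *
m(3)"
```

```text
t22.90 yaw 1.581 q7 0.28 pos [ 0.4775 -0.0374  0.1434] F [-7.6 -2.9 15. ] Mz [0.38 0.35 0.32] mean 0.350 j7 [-0.356  -0.3487 -0.3474]
```

Emit:
jog_arm:
  motion:
    - [0,0,0.1,0,0,0,0]
    - [0,0,0.2,0,0,0,0]
    - [0,0,0.2,0,0,0,0]
    - [0,0,0.2,0,0,0,0]

```text
t: 23.4
eef_pos: [0.4775, -0.0374, 0.1434]
tool_rot: [-0.0, 0.771, 0.637, -0.001]
contact_force: [-7.8, -4.2, 14.0]
gripper_width: 0.141
grasp_force: 107.9
```

```bash
python3 -c "
from h import *
m(3)"
```

```text
t23.50 yaw 1.381 q7 0.11 pos [ 0.4775 -0.0374  0.1434] F [-7.7 -3.6 14.2] Mz [0.38 0.4  0.4 ] mean 0.392 j7 [-0.398  -0.3908 -0.3895]
```

Emit:
jog_arm:
  motion:
    - [0,0,0.1,0,0,0,0]
    - [0,0,0.2,0,0,0,0]
    - [0,0,0.3,0,0,0,0]
    - [0,0,0.4,0,0,0,0]
    - [0,0,0.4,0,0,0,0]
    - [0,0,0.4,0,0,0,0]

```text
t: 24.25
eef_pos: [0.4775, -0.0375, 0.1434]
tool_rot: [-0.0, 0.882, 0.471, -0.001]
contact_force: [-7.1, -4.0, 15.2]
gripper_width: 0.141
grasp_force: 108.0
```

```bash
python3 -c "
from h import *
m(3)"
```

```text
t24.35 yaw 0.981 q7 -0.22 pos [ 0.4775 -0.0375  0.1434] F [-7.3 -3.4 15.5] Mz [0.46 0.48 0.5 ] mean 0.478 j7 [-0.4847 -0.4778 -0.4766]
```

Emit:
jog_arm:
  motion:
    - [0,0,0.1,0,0,0,0]
    - [0,0,0.2,0,0,0,0]
    - [0,0,0.29,0,0,0,0]
    - [0,0,0.29,0,0,0,0]
    - [0,0,0.29,0,0,0,0]

```text
t: 24.98
eef_pos: [0.4776, -0.0376, 0.1434]
tool_rot: [-0.0, 0.941, 0.339, -0.001]
contact_force: [-8.2, -3.2, 15.4]
gripper_width: 0.142
grasp_force: 108.2
```

```bash
python3 -c "
from h import *
m(3)
s,T=tool();d=np.array(KN[4])-np.array(KN[2]);print(T[:2,:2].T@d)"
```

```text
t25.07 yaw 0.691 q7 -0.45 pos [ 0.4776 -0.0376  0.1434] F [-8.2 -4.1 16. ] Mz [0.58 0.56 0.56] mean 0.566 j7 [-0.5506 -0.5446 -0.5434]
[0.00112848 0.16396105]
```

Emit:
jog_arm:
  motion:
    - [0,0,0,0,0,0,50]
    - [0,0,0,0,0,-5,50]
    - [0,0,0,0,0,-58,50]
    - [0,0,-0.02,0,55,-60,50]
    - [0,0,-0.04,1,110,-60,50]
    - [0,0,-0.06,1,164,-60,50]
    - [0,0,-0.06,1,164,-50,50]
    - [0,0,-0.06,1,164,-25,50]
    - [0,0,-0.06,1,164,1,50]
    - [0,0,-0.06,1,164,1,50]

```text
t: 26.32
eef_pos: [0.5822, -0.1604, 0.1397]
tool_rot: [-0.001, 0.93, 0.367, -0.002]
contact_force: [0.1, -0.8, -0.8]
gripper_width: 0.593
grasp_force: 0.0
```

```bash
python3 -c "
from h import *
go(4,.75,.142)"
```

```text
t26.32 pos [ 0.5822 -0.1604  0.1397] yaw 0.752 q7 -0.16 tilt [-0.0039  0.0012] F [ 0.1 -0.8 -0.8] M [-0.02   0.01   0.012] w 0.593 g 0
to knob 4 turn 0.002 shift mm [-0.4  2.5 -2.3]
```

Emit:
jog_arm:
  motion:
    - [0,0,0,0,1,-1,0]
    - [0,0,0,0,1,-1,0]
    - [0,0,0,0,1,-1,0]
    - [0,0,0,0,1,-1,0]
    - [0,0,0,0,1,-1,0]

```text
t: 26.95
eef_pos: [0.5844, -0.162, 0.144]
tool_rot: [-0.001, 0.93, 0.367, 0.001]
contact_force: [-3.9, 4.1, 9.9]
gripper_width: 0.141
grasp_force: 107.7
```

```bash
python3 -c "
from h import *
m(2)"
```

```text
t27.00 yaw 0.751 q7 -0.16 pos [ 0.5844 -0.162   0.144 ] F [-4.5  3.6  9.9] Mz [-0.03  0.02] mean -0.003 j7 [0.028 0.028]
```

Emit:
jog_arm:
  motion:
    - [0,0,0.1,0,0,0,0]
    - [0,0,0.2,0,0,0,0]
    - [0,0,0.3,0,0,0,0]
    - [0,0,0.4,0,0,0,0]
    - [0,0,0.4,0,0,0,0]
    - [0,0,0.4,0,0,0,0]

```text
t: 27.75
eef_pos: [0.5847, -0.1626, 0.1441]
tool_rot: [-0.0, 0.985, 0.175, 0.001]
contact_force: [-4.4, 1.3, 8.6]
gripper_width: 0.14
grasp_force: 108.0
```

```bash
python3 -c "
from h import *
m(3)"
```

```text
t27.85 yaw 0.352 q7 -0.48 pos [ 0.5847 -0.1625  0.144 ] F [-3.6  1.6  8.9] Mz [0.46 0.51 0.43] mean 0.466 j7 [-0.4626 -0.4556 -0.4543]
```

Emit:
jog_arm:
  motion:
    - [0,0,0.1,0,0,0,0]
    - [0,0,0.2,0,0,0,0]
    - [0,0,0.3,0,0,0,0]
    - [0,0,0.38,0,0,0,0]
    - [0,0,0.38,0,0,0,0]
    - [0,0,0.38,0,0,0,0]

```text
t: 28.6
eef_pos: [0.5847, -0.1632, 0.1441]
tool_rot: [0.0, 1.0, -0.014, 0.001]
contact_force: [-2.8, -0.4, 7.2]
gripper_width: 0.14
grasp_force: 108.3
```

```bash
python3 -c "
from h import *
m(3)
s,T=tool();d=np.array(KN[1])-np.array(KN[4]);print(T[:2,:2].T@d)"
```

```text
t28.70 yaw -0.028 q7 -0.79 pos [ 0.5847 -0.1632  0.1441] F [-3.2  0.1  7.4] Mz [0.58 0.54 0.56] mean 0.559 j7 [-0.5548 -0.5492 -0.5482]
[ 0.00688603 -0.11573609]
```

Emit:
jog_arm:
  motion:
    - [0,0,0,0,0,0,50]
    - [0,0,0,0,0,-5,50]
    - [0,0,-0.1,0,0,-58,50]
    - [0,0,-0.27,3,-58,-60,50]
    - [0,0,-0.45,6,-116,-60,50]
    - [0,0,-0.63,6,-116,-58,50]
    - [0,0,-0.63,6,-116,-25,50]
    - [0,0,-0.63,6,-116,1,50]
    - [0,0,-0.63,6,-116,1,50]

```text
t: 29.82
eef_pos: [0.5926, -0.0467, 0.1401]
tool_rot: [-0.0, 0.955, 0.296, -0.001]
contact_force: [0.5, -0.1, 1.0]
gripper_width: 0.585
grasp_force: 0.0
```

```bash
python3 -c "
from h import *
go(1,.6,.142)"
```

```text
t29.82 pos [ 0.5926 -0.0467  0.1401] yaw 0.601 q7 -0.45 tilt [-0.003  -0.0001] F [ 0.5 -0.1  1. ] M [ 0.001 -0.057  0.042] w 0.585 g 0
to knob 1 turn 0.001 shift mm [ 0.8  0.8 -1.9]
```

Emit:
jog_arm:
  motion:
    - [0,0,0,0,0,-1,0]
    - [0,0,0,0,0,-1,0]
    - [0,0,0,0,0,-1,0]
    - [0,0,0,0,0,-1,0]
    - [0,0,0,0,0,-1,0]

```text
t: 30.45
eef_pos: [0.5943, -0.0467, 0.144]
tool_rot: [-0.001, 0.955, 0.296, 0.001]
contact_force: [-3.5, 3.0, 8.8]
gripper_width: 0.138
grasp_force: 107.6
```

```bash
python3 -c "
from h import *
m(2)"
```

```text
t30.50 yaw 0.601 q7 -0.45 pos [ 0.5942 -0.0466  0.144 ] F [-3.5  2.9  8.9] Mz [-0.05 -0.03] mean -0.039 j7 [0.0149 0.0149]
```

Emit:
jog_arm:
  motion:
    - [0,0,0.1,0,0,0,0]
    - [0,0,0.2,0,0,0,0]
    - [0,0,0.3,0,0,0,0]
    - [0,0,0.4,0,0,0,0]
    - [0,0,0.4,0,0,0,0]
    - [0,0,0.4,0,0,0,0]

```text
t: 31.25
eef_pos: [0.5944, -0.0472, 0.144]
tool_rot: [0.0, 0.995, 0.101, 0.001]
contact_force: [-3.2, 0.3, 7.6]
gripper_width: 0.137
grasp_force: 108.2
```

```bash
python3 -c "
from h import *
m(3)"
```

```text
t31.35 yaw 0.202 q7 -0.78 pos [ 0.5944 -0.0472  0.1441] F [-2.7  0.5  7.4] Mz [0.49 0.43 0.47] mean 0.459 j7 [-0.4817 -0.4748 -0.4735]
```

Emit:
jog_arm:
  motion:
    - [0,0,0.1,0,0,0,0]
    - [0,0,0.2,0,0,0,0]
    - [0,0,0.32,0,0,0,0]
    - [0,0,0.32,0,0,0,0]
    - [0,0,0.32,0,0,0,0]

```text
t: 31.98
eef_pos: [0.5944, -0.0477, 0.1441]
tool_rot: [0.0, 0.998, -0.059, 0.001]
contact_force: [-2.0, -0.5, 7.3]
gripper_width: 0.14
grasp_force: 108.4
```

```bash
python3 -c "
from h import *
m(3)
s,T=tool();d=np.array(KN[3])-np.array(KN[1]);print(T[:2,:2].T@d)"
```

```text
t32.08 yaw -0.118 q7 -1.04 pos [ 0.5944 -0.0478  0.1441] F [-1.9 -1.1  7.3] Mz [0.54 0.5  0.57] mean 0.535 j7 [-0.5504 -0.5421 -0.5405]
[-0.11232431  0.1194477 ]
```

Emit:
jog_arm:
  motion:
    - [0,0,0,0,0,0,50]
    - [0,0,0,0,0,-5,50]
    - [0,0,0,0,0,-58,50]
    - [0,0,0.1,-37,40,-60,50]
    - [0,0,0.2,-75,80,-60,50]
    - [0,0,0.32,-112,119,-60,50]
    - [0,0,0.32,-112,119,-50,50]
    - [0,0,0.32,-112,119,-25,50]
    - [0,0,0.32,-112,119,1,50]
    - [0,0,0.32,-112,119,1,50]

```text
t: 33.33
eef_pos: [0.4681, -0.1509, 0.1402]
tool_rot: [-0.0, 0.976, -0.217, -0.001]
contact_force: [0.8, 0.9, -0.6]
gripper_width: 0.586
grasp_force: 0.0
```

```bash
python3 -c "
from h import *
go(3,-.44,.142)"
```

```text
t33.33 pos [ 0.4681 -0.1509  0.1402] yaw -0.438 q7 -1.07 tilt [-0.0025  0.0008] F [ 0.8  0.9 -0.6] M [ 0.007  0.027 -0.007] w 0.586 g 0
to knob 3 turn 0.002 shift mm [ 0.6  1.4 -1.8]
```

Emit:
jog_arm:
  motion:
    - [0,0,0,0,1,-1,0]
    - [0,0,0,0,1,-1,0]
    - [0,0,0,0,1,-1,0]
    - [0,0,0,0,1,-1,0]
    - [0,0,0,0,1,-1,0]

```text
t: 33.95
eef_pos: [0.4686, -0.1537, 0.1436]
tool_rot: [0.0, 0.976, -0.218, 0.001]
contact_force: [-2.1, -0.4, 7.4]
gripper_width: 0.139
grasp_force: 107.5
```

```bash
python3 -c "
from h import *
m(2)"
```

```text
t34.00 yaw -0.440 q7 -1.07 pos [ 0.4685 -0.1537  0.1436] F [-2.3 -0.9  7.7] Mz [-0.07 -0.01] mean -0.039 j7 [0.027  0.0271]
```

Emit:
jog_arm:
  motion:
    - [0,0,0.1,0,0,0,0]
    - [0,0,0.2,0,0,0,0]
    - [0,0,0.3,0,0,0,0]
    - [0,0,0.4,0,0,0,0]
    - [0,0,0.4,0,0,0,0]
    - [0,0,0.4,0,0,0,0]

```text
t: 34.75
eef_pos: [0.4684, -0.154, 0.1437]
tool_rot: [0.001, 0.913, -0.407, 0.001]
contact_force: [-2.5, -2.3, 5.8]
gripper_width: 0.139
grasp_force: 108.4
```

```bash
python3 -c "
from h import *
m(3)"
```

```text
t34.85 yaw -0.838 q7 -1.38 pos [ 0.4683 -0.154   0.1437] F [-2.7 -2.8  6.3] Mz [0.45 0.4  0.48] mean 0.442 j7 [-0.4767 -0.4701 -0.4688]
```

Emit:
jog_arm:
  motion:
    - [0,0,0.1,0,0,0,0]
    - [0,0,0.2,0,0,0,0]
    - [0,0,0.34,0,0,0,0]
    - [0,0,0.34,0,0,0,0]
    - [0,0,0.34,0,0,0,0]

```text
t: 35.48
eef_pos: [0.4681, -0.1542, 0.1437]
tool_rot: [0.001, 0.831, -0.556, 0.001]
contact_force: [-3.9, -3.8, 6.0]
gripper_width: 0.141
grasp_force: 108.7
```

```bash
python3 -c "
from h import *
m(3)"
```

```text
t35.58 yaw -1.179 q7 -1.65 pos [ 0.4681 -0.1543  0.1437] F [-4.1 -3.5  6.2] Mz [0.51 0.53 0.55] mean 0.531 j7 [-0.5435 -0.5334 -0.5316]
```

Emit:
jog_arm:
  motion:
    - [0,0,0,0,0,0,50]
    - [0,0,0,0,0,0,50]
    - [0,0,0,0,0,-20,50]
    - [0,0,0,0,0,-60,50]
    - [0,0,0,0,0,-110,50]
    - [0,0,0,0,0,-110,50]
    - [0,0,0,0,0,-110,50]
    - [0,0,0,0,0,-110,50]

```text
t: 36.58
eef_pos: [0.4673, -0.1522, 0.2511]
tool_rot: [0.001, 0.831, -0.556, -0.001]
contact_force: [-0.2, 0.8, 0.2]
gripper_width: 0.583
grasp_force: 0.0
```

```bash
python3 -c "
from h import *
st();p=shot('wrist');save(p,'w9.png')"
```

```text
t36.58 pos [ 0.4673 -0.1522  0.2511] yaw -1.179 q7 -1.96 tilt [-0.0025 -0.0002] F [-0.2  0.8  0.2] M [-0.037 -0.008 -0.   ] w 0.583 g 0
```

View pics/w9.png

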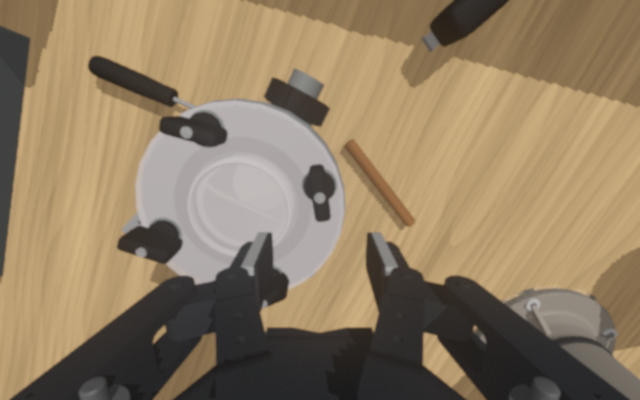

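The gripper is clear of everything. Knob3 (319,190) and the others stand where they were left, and the dowel (380,185) and screwdriver (135,80) look undisturbed. Final hold readings were 0.53–0.57 N m on all four, which means about 0.6 while turning.

```bash
python3 -c "
from h import *
print(bot.hand_in())"
```

```text
the job is handed in; nothing more can be done
None
```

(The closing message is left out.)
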